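# Check the glued box corner with the plywood square

### The arm

A 7-joint arm with a two-finger parallel gripper is mounted at the origin on the work surface. World frame = base frame: x ahead of the robot, y to its left, z up, the work surface at z = 0. Lengths are in m, angles in rad, forces in N, time in s.
With the tool pointing down it reaches from about 0.425 to 0.925 m from the base axis. Payload 6.8 kg.
Tool frame: the origin (TCP) lies midway between the tips of the shut fingers; the grasp point (between the pads) lies r.grip_point_offset behind it (r.grip_point_offset is the distance from the TCP to the grasp point, in m); z points along the fingers, y is the direction in which the jaws open and shut (so a half turn about z gives the same grasp; the last joint's range is limited). The gripper opens to 85 mm and grips with 20 to 120 N. Pads are 22 mm wide; open, the fingers measure 114 mm over their backs; the gripper's body (76 mm by 85 mm) begins 54 mm behind the grasp point. The pads swing forward as they close: fully open they stand 13 mm farther back than shut.
Start: joints at [-1.216, 0.477, 0.022, 1.555, -0.011, 1.109, -0.083], TCP at [0.301, 0.604, 0.231] pointing down, gripper open.
Joint ranges: [-2.96, 2.96], [-0.34, 2.1], [-1.41, 1.46], [0.24, 2.44], [-1.37, 4.51], [0.17, 1.92], [-2.96, 2.96]. Speed limits (rad/s): [2.39, 2.39, 3.14, 3.14, 3.14, 3.14, 3.14].

### API

Orientations are given as a rotation vector (axis times angle).
In Python, from bench import r gives the robot as it stands. The module is installed in compiled form; this text tells all that it offers.
- The arm moves only by the tool play_rows, never from a script. Its argument "deltas" is a list of rows, each a list of 3 entries, a list of its own where there are three numbers: the finger opening in mm, from 0 to 85.4, then the shift along the tool's x, y, z in mm, then the turn, a rotation vector about the tool's x, y, z in rad. A call has 1 to 8 rows; each row is the pose to reach, as a shift and turn from the pose measured when the call began, along the tool's axes at that moment; what a row does not reach only later rows make up. A row lasts 1/8 s, in which the tool goes at most 62.5 mm and 10.7 degrees, less where a joint would pass 70% of its speed; a pose out of reach is approached as far as the arm can. A call with a gripper value outside its range is refused whole. The fingers move at their own pace and stop on an object; "squeeze" is the grip in N (left out, the last holds). Time passes only in rows, so rows that repeat a pose let the fingers close. It gives the time, the measured TCP pose, the force and the opening at its end, in the units of the state.
- r.get_obs(): the state, without advancing time (a new reading comes with each control period).
- r.grab_frame(name): name is "scene" or "top"; returns (picture, depth): 480x640x3 uint8, red, green, blue; 480x640 float32, m along the optical axis (not along the pixel's ray), 0 where there is no reading.
- r.camera_model(name): a dict with "mtx" (3x3 intrinsics, pixels), "D" ([k1, k2, p1, p2, k3] as OpenCV has them; the pictures are not rectified), "rvec" (rotation vector, rad) and "tvec" (3), from world to camera coordinates, as OpenCV has them. Camera axes: x right, y down, z forward; pixel columns grow to the right and rows downward; lengths in m; the calibration is good to about 2 mm. A picture is of the moment at which its call begins. camera_model takes no time and is no camera call.
- r.hand_in(): hands the job in, once; it reports no verdict.
The state is a dict: "clock": time; "joints": joint angles; "qvel": joint speeds; "tau": joint torques, N m; "tcp_pos": TCP position; "orientation": TCP orientation; "contact_force": force on the tool from outside, world axes, zero at the start; "moment": the same for the moment, N m; "grip_width": finger opening in m.
Only numpy, scipy, OpenCV 4.12 (cv2) and the standard library are available. Lean on these libraries where they do the work, as an engineer would, in place of code of your own. Each camera call takes 0.05 s, during which the arm holds its last target. There are 200 camera calls.

### The job

Two laser-cut box sides have just been set in the gluing jig. Take the right-angled plywood square (not the wide-angled gauge that looks like it) by its upright grip, set it down on the jig board inside the corner and, still holding it, push it firmly into the corner and keep the push on for about a second, so that both its outer edges bear on the two box sides at once. Then let go and leave the square lying there, snug and flush against both sides, while the glue sets.

Things in the scene. Friction and masses are not known exactly. Their poses are not given: they have to be found in the camera images.
- square_grip (a point): Grip of the loose square: a flat plywood L, 18 thick, legs 100 x 30 mm at 90 degrees (a like gauge opens at 120). Upright grip block in its crook: 24 thick along x, 60 along y, top 80 above the square's underside; grasp it from above across x. Point: grip's centre, 58 above the underside. x: level, to the L's outer corner 58 mm ahead (tip cut off by 12); legs run back at 45 degrees to -x. z up.
- corner (a point): Where the inner faces of the two box sides meet, on the upper face of the fixed jig board (180 mm square, 12 thick, reaching 158 mm back along each side). z up; x level, out of the box along the corner's bisector: the faces run back at 45 degrees either side of -x. With the square home, its grip point is 58 mm along -x and 58 mm above this point, with the same x direction.
- side_left: Box side running back from the corner on its +y side: plywood, 159 mm long, 9 thick, 35 high, fixed upright on the jig board, rigid. Origin: centre of its underside; x along it, away from the corner; z up.
- side_right: Box side running back from the corner on its -y side: plywood, 150 mm long, 9 thick, 35 high, fixed upright on the jig board, rigid. Origin: centre of its underside; x along it, away from the corner; z up.
Things that resemble listed ones, but are neither listed nor needed, are in the scene too. Leave any black, purple or turquoise look-alike of the part that bears square_grip alone.

How it is judged:
On the way:
1. the held square, flat on the jig board, is pressed against both box sides at once (contact force between square and side_left above 0.5 N and contact force between square and side_right above 0.5 N and contact force between the fingers and square above 1 N and z of square_grip in the frame of corner between 0.05 and 0.068 m and angle between square_grip's own z axis and vertical below 0.175 rad and angle between the x axis of square_grip and the x axis of corner, either way round below 0.175 rad and x of square_grip in the frame of corner between -0.07 and -0.046 m and y of square_grip in the frame of corner between -0.012 and 0.012 m), for 0.1 s.
At the end, for the whole second after the job is handed in: The square lies at rest on the jig board inside the corner: its outer corner within 12 mm of the box's inside corner along and across the bisector, its height within 10 mm (8 mm below) of resting on the board, upright and turned to match the corner to 10 degrees (z of square_grip in the frame of corner between 0.05 and 0.068 m and angle between square_grip's own z axis and vertical below 0.175 rad and angle between the x axis of square_grip and the x axis of corner, either way round below 0.175 rad and x of square_grip in the frame of corner between -0.07 and -0.046 m and y of square_grip in the frame of corner between -0.012 and 0.012 m and linear speed of square below 0.02 m/s); the robot touches nothing.
It also fails if it takes over 40 s, if anything falls off the work surface, if the arm or the gripper's body presses on something with over 40 N, if the wrist force passes 120 N, or if a joint passes its speed limit or range.

## Working session

There is one attempt and no reset: what is moved stays moved. The work goes in short steps, Python scripts to look and compute and a tool call to move; the robot and the scene stay as the last step left them, time stands still between calls to the robot, and variables do not carry over. Pictures are saved under pics/ and viewed, about 8 in all and at most 12, crops included, and the job is handed in when it is done.

Besides the shell and the picture viewer there is one more tool, called after ">>>" as name(argument=value, ...), one argument or row to a line, values as JSON. play_rows: Moves the arm, as the interface text tells. Its arguments: {"type":"object","properties":{"deltas":{"type":"array"},"squeeze":{"type":"number"}},"required":["deltas"]}

```bash
mkdir -p pics; cat > h.py <<'E'
import numpy as np, cv2
from bench import r
def cam(n):
    c=r.camera_model(n); R=cv2.Rodrigues(np.array(c["rvec"],float))[0]
    return np.array(c["mtx"],float),np.array(c["D"],float),R,np.array(c["tvec"],float).ravel()
def ray(n,px,z):
    "pixels (N,2) onto plane world z"
    K,D,R,t=cam(n); u=cv2.undistortPoints(np.array(px,float).reshape(-1,1,2),K,D).reshape(-1,2)
    d=np.c_[u,np.ones(len(u))]@R; o=-R.T@t
    return o+d*((z-o[2])/d[:,2])[:,None]
def cloud(n,dep):
    K,D,R,t=cam(n); v,u=np.mgrid[:480,:640]
    p=cv2.undistortPoints(np.c_[u.ravel(),v.ravel()].astype(float).reshape(-1,1,2),K,D).reshape(-1,2)
    z=dep.ravel()[:,None]; P=(np.c_[p,np.ones(len(p))]*z-t)@R
    P[z[:,0]==0]=np.nan
    return P.reshape(480,640,3)
E
python3 - <<'E'
from h import *
for n in("scene","top"):
    im,d=r.grab_frame(n); np.savez(n,im=im,d=d); cv2.imwrite(f"pics/{n}0.png",im[...,::-1])
    K,D,R,t=cam(n); print(n,-R.T@t,R[2],K[0,0])
print(r.get_obs(), r.grip_point_offset)
E
```

```text
scene [1.21018951 0.04896097 0.65517664] [-0.78146361 -0.08511889 -0.61811763] 476.893395793006
top [ 0.25767938 -0.03881253  1.40458893] [ 0.165884   -0.00904933 -0.98610375] 559.0183219235184
{'clock': 0.1, 'joints': array([-1.21610601,  0.47772174,  0.02237517,  1.55635539, -0.01155051,
        1.10931626, -0.08308943]), 'qvel': array([ 0.00027514, -0.00115174,  0.00073788, -0.00198336, -0.00051183,
       -0.00130076,  0.00059038]), 'tau': array([ 5.17179622e-03, -5.97762144e+01,  1.61380872e+00, -2.81955332e+01,
        1.28315089e-02,  5.03688992e-03, -9.80590926e-06]), 'tcp_pos': array([0.30112476, 0.60350372, 0.23041949]), 'orientation': array([-7.20443698e-01, -3.05756656e+00,  2.58652632e-03]), 'contact_force': array([0.46346443, 0.32590279, 0.71692298]), 'moment': array([-0.03487029, -0.00838013, -0.01976806]), 'grip_width': 0.08540024878289307} 0.0187
```

View pics/top0.png

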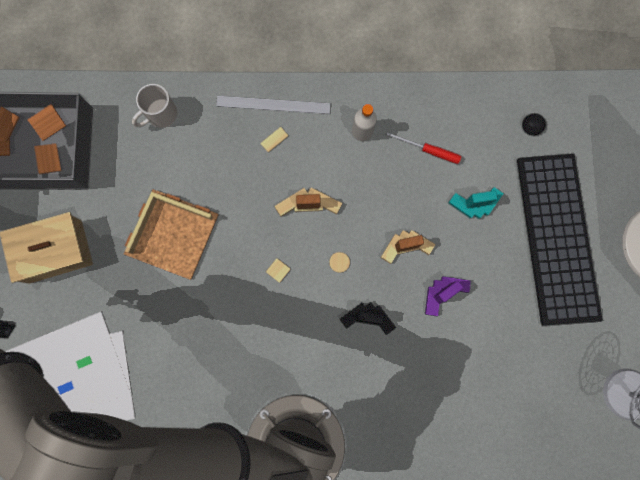

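View pics/scene0.png

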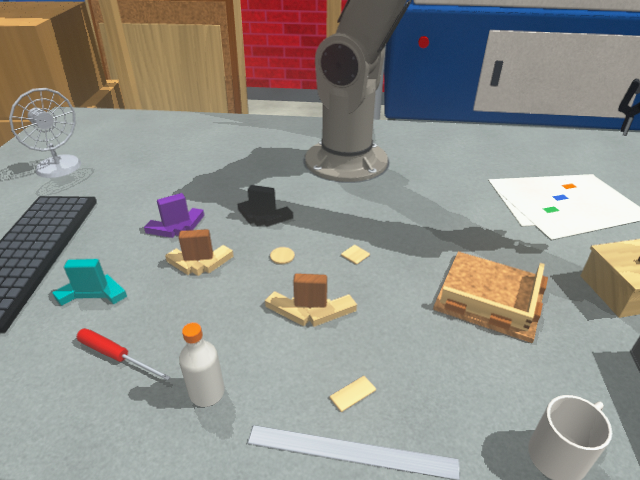

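The top view has two plywood look-alikes, at (309,201) and (408,242). Others of the same shape are turquoise (476,203), purple (447,293) and black (369,316). The jig is at (172,235), with its corner near (155,193). Next I'll crop both plywood candidates and the jig.

```bash
python3 - <<'E'
from h import *
z=np.load("top.npz"); im,d=z["im"],z["d"]
a=cv2.resize(im[170:280,260:450],None,fx=4,fy=4,interpolation=2)[:,:,::-1]
b=cv2.resize(im[180:290,115:230],None,fx=4,fy=4,interpolation=2)[:,:,::-1]
cv2.imwrite("pics/a.png",cv2.resize(a,(760,440)));cv2.imwrite("pics/b.png",b)
P=cloud("top",d); 
for (u,v) in [(309,201),(290,203),(408,242),(390,252),(172,235),(190,250),(140,220),(185,203),(153,195),(350,230)]: print(u,v,P[v,u].round(4))
E
```

```text
309 201 [ 0.5797 -0.0338  0.0799]
290 203 [0.5886 0.0146 0.0223]
408 242 [ 0.4772 -0.2708  0.0829]
390 252 [ 0.4627 -0.2362  0.0182]
172 235 [0.5092 0.3114 0.0116]
190 250 [0.4712 0.2659 0.0087]
140 220 [0.5414 0.3831 0.0424]
185 203 [0.5919 0.2818 0.0108]
153 195 [0.6037 0.3528 0.0466]
350 230 [ 0.5222 -0.138   0.0024]
```

View pics/a.png

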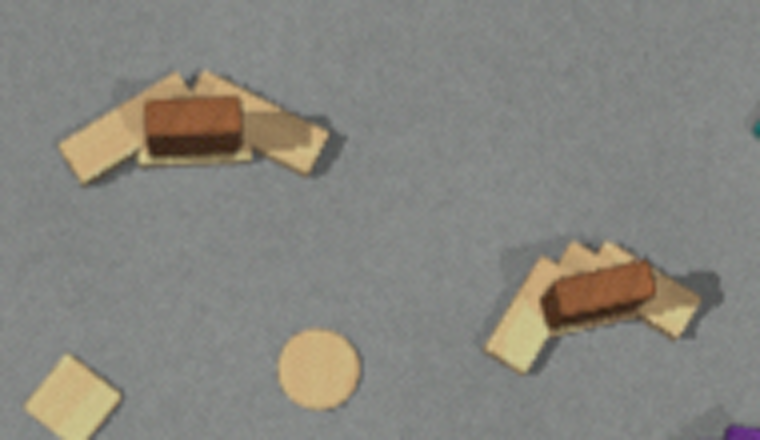

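View pics/b.png

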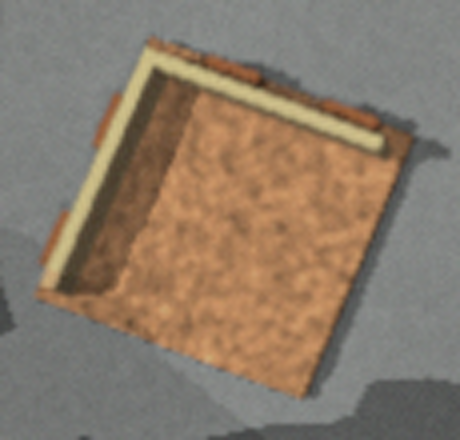

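The crop confirms that the right piece (408,242) has legs at about 90°, so it is the square. The left one (309,201) is the 120° gauge. The jig's inner corner is at about (154,196). Next I'll measure both.

```bash
cat > meas.py <<'E'
from h import *
z=np.load("top.npz"); im=z["im"]; hsv=cv2.cvtColor(im,cv2.COLOR_RGB2HSV)
for n,p in [("gripT",(408,240)),("gripS",(404,249)),("leg",(390,252)),("sideT",(140,220)),("sideT2",(185,205)),("cork",(190,245)),("corkshade",(150,220)),("bg",(350,230))]: print(n,hsv[p[1],p[0]])
E
python3 meas.py
```

```text
gripT [ 12 147 139]
gripS [ 10 125  61]
leg [ 26  78 199]
sideT [ 24  83 202]
sideT2 [ 23  85 192]
cork [ 13 131 165]
corkshade [ 11 120 113]
bg [ 80   6 134]
```

```bash
cat > meas.py <<'E'
from h import *
import sys
f=sys.argv[1] if len(sys.argv)>1 else "top.npz"
im=np.load(f)["im"]; S=4
hsv=cv2.cvtColor(cv2.resize(im,None,fx=S,fy=S,interpolation=cv2.INTER_CUBIC),cv2.COLOR_RGB2HSV)
up=lambda c:(np.asarray(c,float).reshape(-1,2)+.5)/S-.5
def big(m,box):
    k=np.zeros_like(m);x0,y0,x1,y1=[S*b for b in box];k[y0:y1,x0:x1]=m[y0:y1,x0:x1]
    return max(cv2.findContours(k,0,1)[0],key=cv2.contourArea)
def grip(box):
    c=big(cv2.inRange(hsv,(6,100,98),(17,255,255)),box)
    w=ray("top",up(c),.08)[:,:2]
    (cx,cy),s,a=cv2.minAreaRect((w*1000).astype(np.float32))
    b=cv2.boxPoints(((cx,cy),s,a)); print("grip top",cx,cy,s,a)
    L=max(b[1]-b[0],b[2]-b[1],key=np.linalg.norm); print("long dir deg",np.degrees(np.arctan2(L[1],L[0]))%180)
if __name__=="__main__":
    grip((370,215,450,280))
    c=big(cv2.inRange(hsv,(18,40,120),(32,115,255)),(115,180,230,290))
    w=ray("top",up(c),.047)[:,:2]*1000
    a=cv2.approxPolyDP(w.astype(np.float32),5,True).reshape(-1,2); print("L poly\n",a.round(1))
    # fit inner lines between inner vertex and neighbours
    area=cv2.contourArea(a,True)
    for i in range(len(a)):
        p,q,s=a[i-1],a[i],a[(i+1)%len(a)]
        e=(q-p)/np.linalg.norm(q-p);g=(s-q)/np.linalg.norm(s-q)
        cr=e[0]*g[1]-e[1]*g[0]
        if cr*np.sign(area)<-.5 or cr*np.sign(-area)<-.5: print(i,q,"turn",round(float(cr),2),np.linalg.norm(q-p),np.linalg.norm(s-q))
    np.save("L.npy",w)
E
python3 meas.py
```

```text
grip top 479.91619873046875 -273.1396789550781 (29.673988342285156, 73.29930877685547) 8.00341510772705
long dir deg 98.00342
L poly
 [[468.2 415.2]
 [462.6 406. ]
 [600.1 352.3]
 [545.5 215.6]
 [556.8 210.4]
 [614.8 357.8]
 [476.8 412.1]
 [470.  407.5]]
0 [468.20828 415.22418] turn 0.7 7.903713 10.815392
1 [462.63058 405.958  ] turn 0.99 10.815392 147.60323
2 [600.1312 352.2897] turn -1.0 147.60323 147.21329
3 [545.46136 215.60408] turn 1.0 147.21329 12.505387
4 [556.81604 210.36423] turn 1.0 12.505387 158.4045
5 [614.7851  357.78055] turn 1.0 158.4045 148.26228
6 [476.8212  412.07297] turn 0.82 148.26228 8.17655
7 [470.02194 407.53137] turn -0.94 8.17655 7.903713
```

```bash
python3 - <<'E'
from meas import *
for n,bx in (("top",(370,215,450,280)),("scene",(165,220,235,280))):
    P=cloud(n,np.load(n+".npz")["d"])[bx[1]:bx[3],bx[0]:bx[2]].reshape(-1,3)
    q=P[P[:,2]>.073]; print(n,len(q),cv2.minAreaRect((q[:,:2]*1000).astype(np.float32)),np.median(q,0))
    P=cloud(n,np.load(n+".npz")["d"])
    bx=(115,180,230,290) if n=="top" else (430,245,560,345)
    q=P[bx[1]:bx[3],bx[0]:bx[2]].reshape(-1,3);q=q[(q[:,2]>.041)&(q[:,2]<.056)]
    print(" sides:",len(q)); 
    # walls: distances along inward normals from outer lines
    a=np.radians(23.5);R=np.array([[np.cos(np.pi/4+a),np.sin(np.pi/4+a)],[np.cos(a-np.pi/4),np.sin(a-np.pi/4)]])
    uv=(q[:,:2]*1000-[602,352.5])@R.T
    A=uv[uv[:,0]<-25];B=uv[uv[:,1]<-25]
    print("  wall offset pct (expect 0..9)",np.percentile(A[:,1],[5,50,95]),np.percentile(B[:,0],[5,50,95]))
# bright top only, in both thresholds
for t in (98,115,125):
    c=big(cv2.inRange(hsv,(6,100,t),(17,255,255)),(370,215,450,280))
    print(t,cv2.minAreaRect((ray("top",up(c),.08)[:,:2]*1000).astype(np.float32)))
c=big(cv2.inRange(hsv,(18,40,120),(34,130,255)),(370,235,420,280))
print(cv2.approxPolyDP((ray("top",up(c),.018)[:,:2]*1000).astype(np.float32),4,True).reshape(-1,2).round(1))
E
```

```text
top 230 ((478.479736328125, -279.0321350097656), (23.98459815979004, 60.69429016113281), 14.331473350524902) [ 0.47804809 -0.27837275  0.07837778]
 sides: 501
  wall offset pct (expect 0..9) [-1.51985943  2.93969224  7.42399357] [-1.40125606  2.59700044  7.65412232]
scene 285 ((481.54302978515625, -278.8514709472656), (25.834890365600586, 59.99242401123047), 12.489636421203613) [ 0.48512785 -0.27764619  0.07989592]
 sides: 898
  wall offset pct (expect 0..9) [-0.35428769  6.47419307  9.82314281] [-1.82836711  2.4396153   6.77371402]
98 ((479.91619873046875, -273.1396789550781), (29.673988342285156, 73.29930877685547), 8.00341510772705)
115 ((480.1937561035156, -273.15948486328125), (29.35054588317871, 73.2134780883789), 7.1746625900268555)
125 ((480.65020751953125, -272.9209899902344), (27.749893188476562, 73.41271209716797), 9.455263137817383)
[[ 506.8 -289.4]
 [ 507.  -249.1]
 [ 503.8 -245.3]
 [ 494.8 -252.6]
 [ 498.1 -240.7]
 [ 449.3 -211.8]
 [ 434.  -235.8]
 [ 460.5 -254.7]
 [ 462.3 -274.8]
 [ 459.9 -255.3]
 [ 485.9 -243.5]
 [ 501.8 -259.7]
 [ 498.  -266.5]]
```

The depth data agree in both views. The grip is at (480,-279) mm with its x axis at 14°. The corner is at about (601,351) mm with its bisector at 23.5°. Next is a helper that turns a target into tool-axis shifts.

```bash
cat > to.py <<'E'
# usage: to.py x y z(mm) yaw_of_tool_y(deg) ... -> shift/turn in current tool axes
from h import *
from scipy.spatial.transform import Rotation as Ro
import sys
o=r.get_obs(); R0=Ro.from_rotvec(o["orientation"]); p=o["tcp_pos"]*1000
y=R0.as_matrix()[:,1]; print("t",o["clock"],"tcp",p.round(1),"yaw y",np.degrees(np.arctan2(y[1],y[0])).round(2),"z",R0.as_matrix()[:,2].round(4),"F",o["contact_force"].round(1),"w",o["grip_width"])
v=list(map(float,sys.argv[1:]))
for i in range(0,len(v),4):
    a=np.radians(v[i+3]); Y=np.array([np.cos(a),np.sin(a),0]); Z=np.array([0,0,-1.]); T=np.c_[np.cross(Y,Z),Y,Z]
    print("shift",R0.inv().apply(np.array(v[i:i+3])-p).round(1),"turn",(R0.inv()*Ro.from_matrix(T)).as_rotvec().round(3))
E
python3 to.py 560 150 230 40 480 -279 150 14
```

```text
t 0.1 tcp [301.1 603.5 230.4] yaw y 63.48 z [-7.0e-04 -1.5e-03 -1.0e+00] F [0.5 0.3 0.7] w 0.08540024878289307
shift [-434.1 -290.2    0.9] turn [-0.002  0.     0.41 ]
shift [-554.1 -709.7   81.7] turn [-0.002  0.001  0.864]
```

>>> play_rows(
  deltas=[
    [85,[-50,-34,0],[0,0,0.05]],
    [85,[-100,-67,0],[0,0,0.1]],
    [85,[-150,-100,0],[0,0,0.15]],
    [85,[-200,-134,0],[0,0,0.2]],
    [85,[-250,-167,0],[0,0,0.25]],
    [85,[-300,-200,0],[0,0,0.3]],
    [85,[-350,-234,0],[0,0,0.36]],
    [85,[-400,-268,0],[0,0,0.41]],
  ],
)

```text
clock: 1.1
tcp_pos: [0.5399, 0.1833, 0.2308]
orientation: [-1.33, -2.846, 0.003]
contact_force: [0.7, 1.0, 0.2]
grip_width: 0.0853
```

```bash
python3 to.py 480 -279 150 14
```

```text
t 1.1 tcp [539.9 183.3 230.8] yaw y 39.91 z [-8.0e-04 -1.5e-03 -1.0e+00] F [0.7 1.  0.2] w 0.08526957505375525
shift [-316.2 -342.4   81.5] turn [-0.001  0.001  0.452]
```

>>> play_rows(
  deltas=[
    [85,[-40,-43,5],[0,0,0.06]],
    [85,[-80,-87,10],[0,0,0.12]],
    [85,[-120,-130,20],[0,0,0.18]],
    [85,[-160,-173,30],[0,0,0.24]],
    [85,[-200,-217,42],[0,0,0.3]],
    [85,[-240,-260,54],[0,0,0.36]],
    [85,[-280,-303,68],[0,0,0.41]],
    [85,[-316,-342,81],[0,0,0.452]],
  ],
)

```text
clock: 2.1
tcp_pos: [0.4795, -0.2805, 0.1499]
orientation: [1.936, 2.474, -0.003]
contact_force: [-0.0, -0.1, 0.2]
grip_width: 0.0849
```

```bash
python3 to.py 480 -279 80 14 480 -279 38 14; python3 - <<'E'
from h import *
im,d=r.grab_frame("scene"); cv2.imwrite("pics/s1.png",cv2.resize(im[120:320,80:340],None,fx=3,fy=3)[...,::-1])
E
```

```text
t 2.1 tcp [ 479.5 -280.5  149.9] yaw y 13.91 z [-0.0011 -0.0016 -1.    ] F [-0.  -0.1  0.2] w 0.08493416002741533
shift [ 1.4  0.9 69.9] turn [-0.001  0.001 -0.002]
shift [  1.5   1.  111.9] turn [-0.001  0.001 -0.002]
```

View pics/s1.png

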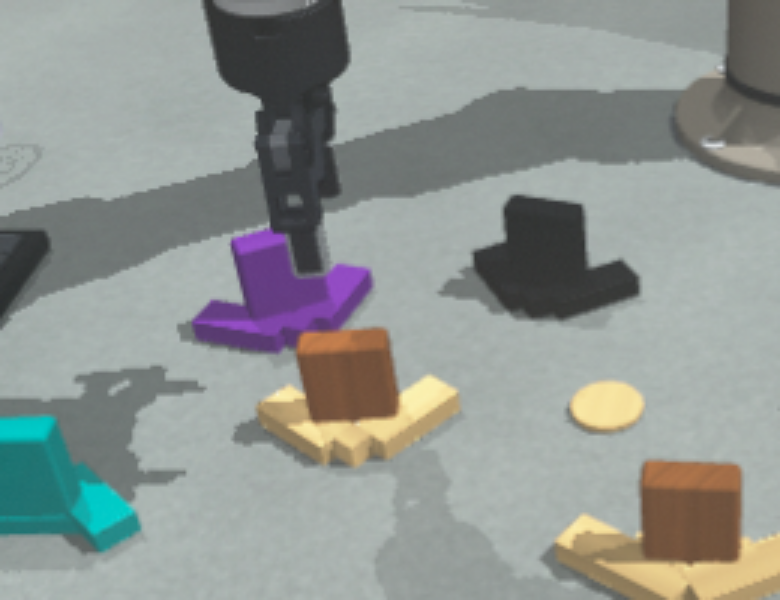

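The gripper hangs above the square (grip at crop (345,375)), with the purple look-alike behind it and clear. Now I'll descend and grip.

>>> play_rows(
  deltas=[
    [85,[1,1,25],[0,0,0]],
    [85,[1,1,50],[0,0,0]],
    [85,[1,1,75],[0,0,0]],
    [85,[1,1,95],[0,0,0]],
    [85,[1,1,110],[0,0,0]],
    [85,[1,1,112],[0,0,0]],
    [60,[1,1,112],[0,0,0]],
    [40,[1,1,112],[0,0,0]],
  ],
)

```text
clock: 3.15
tcp_pos: [0.4772, -0.288, 0.0379]
orientation: [1.946, 2.462, -0.01]
contact_force: [1.0, -0.7, -0.0]
grip_width: 0.051
```

>>> play_rows(
  deltas=[
    [20,[0,0,0],[0,0,0]],
    [10,[0,0,0],[0,0,0]],
    [10,[0,0,0],[0,0,0]],
    [10,[0,0,0],[0,0,0]],
    [10,[0,0,0],[0,0,0]],
    [10,[0,0,0],[0,0,0]],
  ],
  squeeze=60,
)

```text
clock: 3.9
tcp_pos: [0.478, -0.2884, 0.0387]
orientation: [1.945, 2.461, -0.009]
contact_force: [-0.8, 0.9, 6.0]
grip_width: 0.0236
```

>>> play_rows(
  deltas=[
    [10,[0,0,-15],[0,0,0]],
    [10,[0,0,-40],[0,0,0]],
    [10,[0,0,-70],[0,0,0]],
    [10,[0,0,-95],[0,0,0]],
    [10,[0,0,-100],[0,0,0]],
    [10,[0,0,-100],[0,0,0]],
  ],
)

```text
clock: 4.65
tcp_pos: [0.4778, -0.2873, 0.1386]
orientation: [1.945, 2.461, -0.009]
contact_force: [0.6, -0.1, -3.2]
grip_width: 0.0236
```

```bash
python3 to.py 545 20 160 20  530 318 120 23.5; python3 - <<'E'
from h import *
im,d=r.grab_frame("scene"); cv2.imwrite("pics/s2.png",cv2.resize(im[120:320,80:340],None,fx=3,fy=3)[...,::-1])
E
```

```text
t 4.65 tcp [ 477.8 -287.3  138.6] yaw y 13.36 z [-0.     -0.0073 -1.    ] F [ 0.6 -0.1 -3.2] w 0.023619795292440928
shift [283.3 136.4 -23.7] turn [-0.002  0.007 -0.116]
shift [577.  190.7  14.2] turn [-0.002  0.007 -0.177]
```

View pics/s2.png

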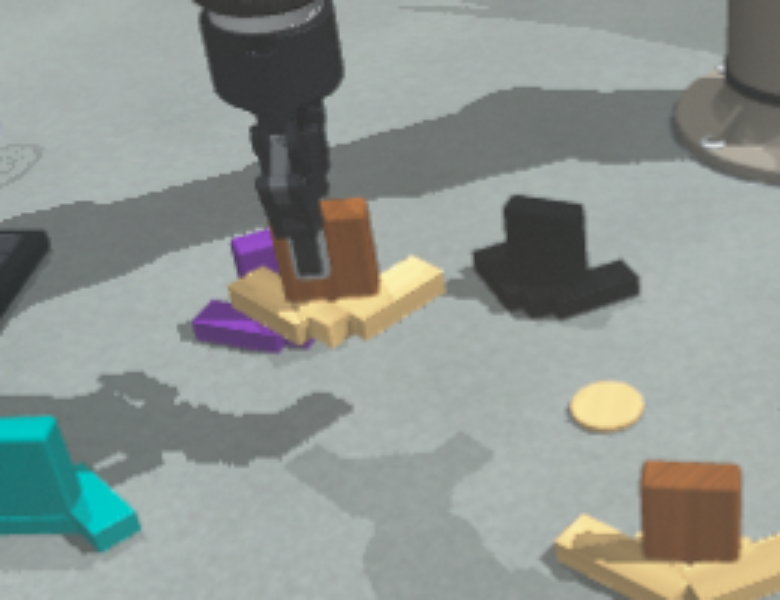

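The square is held, with width 23.6 mm. The TCP ended about 8.5 mm off-centre toward the grip's -y end, which the picture also shows (finger at crop (308,240), grip spanning 275–378). I'll allow for that offset. Next I'll carry it over.

>>> play_rows(
  deltas=[
    [10,[30,15,-15],[0,0,-0.01]],
    [10,[70,34,-25],[0,0,-0.03]],
    [10,[115,55,-30],[0,0,-0.04]],
    [10,[160,77,-30],[0,0,-0.06]],
    [10,[205,98,-30],[0,0,-0.08]],
    [10,[250,120,-28],[0,0,-0.1]],
    [10,[290,135,-25],[0,0.005,-0.115]],
    [10,[335,145,-24],[0,0.007,-0.13]],
  ],
)

```text
clock: 5.7
tcp_pos: [0.5406, 0.0735, 0.158]
orientation: [-1.782, -2.583, 0.006]
contact_force: [0.5, -0.5, -2.2]
grip_width: 0.0234
```

```bash
python3 to.py 528 310 130 23.5
```

```text
t 5.7 tcp [540.6  73.5 158. ] yaw y 20.81 z [-0.0052 -0.0012 -1.    ] F [ 0.5 -0.5 -2.2] w 0.023431000674151607
shift [225.5  72.4  27.8] turn [-0.005 -0.001 -0.047]
```

>>> play_rows(
  deltas=[
    [10,[40,13,3],[0,0,-0.01]],
    [10,[80,26,6],[0,0,-0.02]],
    [10,[120,39,10],[0,0,-0.03]],
    [10,[155,50,15],[-0.003,0,-0.04]],
    [10,[185,60,20],[-0.005,0,-0.047]],
    [10,[210,67,25],[-0.005,0,-0.047]],
    [10,[225,72,28],[-0.005,0,-0.047]],
    [10,[225,72,28],[-0.005,0,-0.047]],
  ],
)

```text
clock: 6.7
tcp_pos: [0.5273, 0.31, 0.1291]
orientation: [-1.72, -2.628, 0.001]
contact_force: [-0.3, 0.6, -1.6]
grip_width: 0.0236
```

```bash
python3 to.py 528 310 70 23.5 528 310 50.7 23.5; python3 - <<'E'
from h import *
im,d=r.grab_frame("scene"); np.savez("s3",im=im,d=d); cv2.imwrite("pics/s3.png",cv2.resize(im[150:350,380:620],None,fx=3,fy=3)[...,::-1])
E
```

```text
t 6.7 tcp [527.3 310.  129.1] yaw y 23.59 z [-0.0015  0.     -1.    ] F [-0.3  0.6 -1.6] w 0.02361030882780757
shift [-0.3  0.7 59.1] turn [-0.001 -0.001  0.001]
shift [-0.3  0.7 78.4] turn [-0.001 -0.001  0.001]
```

View pics/s3.png

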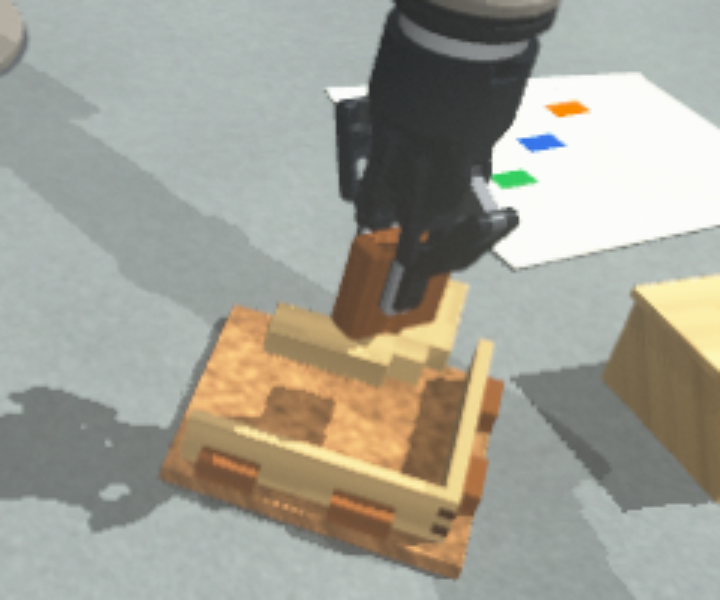

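The square hangs over the jig board, clear of both sides and aligned with them. Lowering now.

>>> play_rows(
  deltas=[
    [10,[0,0,20],[0,0,0]],
    [10,[0,0,40],[0,0,0]],
    [10,[0,0,60],[0,0,0]],
    [10,[0,0,68],[0,0,0]],
    [10,[0,0,74],[0,0,0]],
    [10,[0,0,77],[0,0,0]],
    [10,[0,0,79],[0,0,0]],
    [10,[0,0,79],[0,0,0]],
  ],
)

```text
clock: 7.75
tcp_pos: [0.5282, 0.3088, 0.0511]
orientation: [-1.723, -2.627, -0.0]
contact_force: [-1.7, 0.0, -0.2]
grip_width: 0.0233
```

```bash
python3 to.py 528 310 50 23.5 551 320 50 23.5
```

```text
t 7.75 tcp [528.2 308.8  51.1] yaw y 23.48 z [-1.e-04  2.e-04 -1.e+00] F [-1.7  0.  -0.2] w 0.023256128471516667
shift [1.2 0.3 1.1] turn [ 0. -0. -0.]
shift [ 1.2 25.4  1.1] turn [ 0. -0. -0.]
```

>>> play_rows(
  deltas=[
    [10,[1,4,1],[0,0,0]],
    [10,[1,8,1],[0,0,0]],
    [10,[1,12,1],[0,0,0]],
    [10,[1,16,1],[0,0,0]],
    [10,[1,19,1],[0,0,0]],
    [10,[1,21,1],[0,0,0]],
    [10,[1,21,1],[0,0,0]],
  ],
)

```text
clock: 8.62
tcp_pos: [0.548, 0.3183, 0.0509]
orientation: [1.723, 2.626, 0.002]
contact_force: [-1.5, -1.1, 4.8]
grip_width: 0.0237
```

>>> play_rows(
  deltas=[
    [10,[0,1.5,0],[0,0,0]],
    [10,[0,3,0],[0,0,0]],
    [10,[0,4.5,0],[0,0,0]],
    [10,[0,4.5,0],[0,0,0]],
  ],
)

```text
clock: 9.12
tcp_pos: [0.5499, 0.32, 0.0509]
orientation: [-1.721, -2.626, 0.003]
contact_force: [-8.7, -1.1, 9.3]
grip_width: 0.0234
```

```bash
python3 to.py 551 320 50 23.5
```

```text
t 9.125 tcp [549.9 320.   50.9] yaw y 23.52 z [-3.2e-03 -3.0e-04 -1.0e+00] F [-8.7 -1.1  9.3] w 0.023390394524307478
shift [-0.4  1.   0.9] turn [-0.003 -0.001  0.   ]
```

>>> play_rows(
  deltas=[
    [10,[1,2,0],[0,0,0]],
    [10,[1,4,0],[0,0,0]],
    [10,[1,6,0],[0,0,0]],
    [10,[1,6,0],[0,0,0]],
  ],
)

```text
clock: 9.62
tcp_pos: [0.551, 0.322, 0.0511]
orientation: [-1.717, -2.622, 0.015]
contact_force: [-15.1, -5.7, 19.0]
grip_width: 0.0234
```

```bash
python3 to.py 551 320 50 23.5
```

```text
t 9.625 tcp [551.  322.   51.1] yaw y 23.57 z [-0.0117 -0.0034 -0.9999] F [-15.1  -5.7  19. ] w 0.023440256181865904
shift [-1.8 -0.8  1.1] turn [-0.012 -0.002  0.001]
```

Both walls now bear, at about 12 N on the right and 11 N on the left by projection. I'll push a little harder and hold for over a second.

>>> play_rows(
  deltas=[
    [10,[0,4,0],[0,0,0]],
    [10,[0,7,0],[0,0,0]],
    [10,[0,7,0],[0,0,0]],
    [10,[0,7,0],[0,0,0]],
    [10,[0,7,0],[0,0,0]],
    [10,[0,7,0],[0,0,0]],
    [10,[0,7,0],[0,0,0]],
    [10,[0,7,0],[0,0,0]],
  ],
)

```text
clock: 10.62
tcp_pos: [0.5514, 0.3222, 0.0514]
orientation: [-1.711, -2.616, 0.032]
contact_force: [-21.0, -9.3, 26.8]
grip_width: 0.0234
```

>>> play_rows(
  deltas=[
    [10,[0,6,0],[0,0,0]],
    [10,[0,6,0],[0,0,0]],
    [10,[0,6,0],[0,0,0]],
    [10,[0,6,0],[0,0,0]],
  ],
)

```text
clock: 11.12
tcp_pos: [0.5517, 0.3225, 0.0518]
orientation: [-1.705, -2.611, 0.047]
contact_force: [-19.7, -9.0, 25.7]
grip_width: 0.0233
```

```bash
python3 to.py 551 320 50 23.5;python3 - <<'E'
from h import *
im,d=r.grab_frame("scene"); np.savez("s4",im=im,d=d); cv2.imwrite("pics/s4.png",cv2.resize(im[150:350,380:620],None,fx=3,fy=3)[...,::-1])
E
```

```text
t 11.125 tcp [551.7 322.5  51.8] yaw y 23.72 z [-0.0354 -0.013  -0.9993] F [-19.7  -9.   25.7] w 0.023322232383343154
shift [-2.  -1.6  1.9] turn [-0.038 -0.002  0.004]
```

View pics/s4.png

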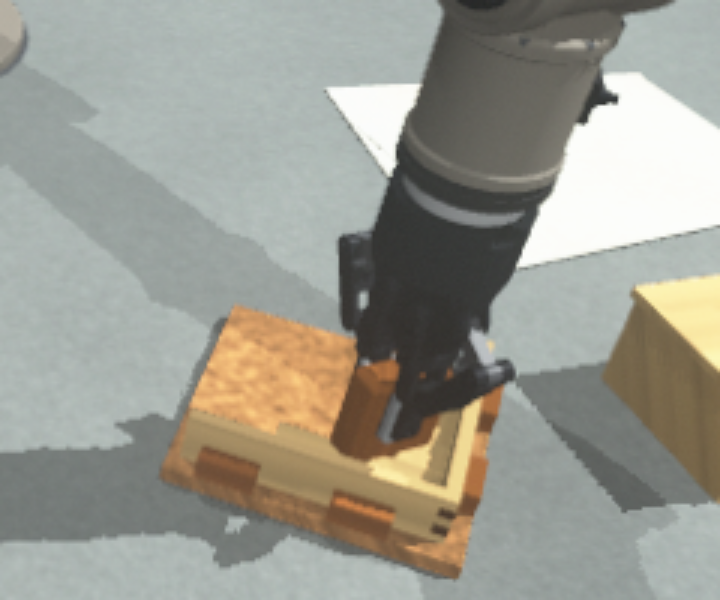

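The picture shows the square nested in the corner against both sides. Forces project to about 15 N on the right and 16 N on the left, held over 1 s. Next I'll relax, open and lift.

>>> play_rows(
  deltas=[
    [10,[0,1,0],[0,0,0]],
    [10,[0,0.5,0],[-0.02,0,0]],
    [10,[0,0.5,0],[-0.03,0,0]],
    [30,[0,0,0],[-0.03,0,0]],
    [45,[0,0,0],[-0.03,0,0]],
    [50,[0,0,0],[-0.03,0,0]],
    [50,[0,0,0],[-0.03,0,0]],
  ],
  squeeze=20,
)

```text
clock: 12.05
tcp_pos: [0.5521, 0.3227, 0.0518]
orientation: [-1.714, -2.626, 0.007]
contact_force: [0.8, 0.5, -0.1]
grip_width: 0.0498
```

```bash
python3 to.py 551 320 150 23.5
```

```text
t 12.05 tcp [552.1 322.7  51.8] yaw y 23.71 z [-7.4e-03 -7.0e-04 -1.0e+00] F [ 0.8  0.5 -0.1] w 0.04982247310287422
shift [ -1.8  -2.7 -98.1] turn [-0.007 -0.002  0.004]
```

Clear of contact. Lifting, then moving away so the top camera can see the jig.

>>> play_rows(
  deltas=[
    [50,[0,0,-10],[0,0,0]],
    [50,[0,0,-30],[0,0,0]],
    [50,[0,0,-60],[0,0,0]],
    [50,[0,0,-100],[0,0,0]],
    [50,[0,0,-150],[0,0,0]],
    [50,[-50,0,-170],[0,0,0]],
    [50,[-100,0,-170],[0,0,0]],
    [50,[-150,0,-170],[0,0,0]],
  ],
)

```text
clock: 13.05
tcp_pos: [0.6146, 0.1841, 0.2239]
orientation: [-1.715, -2.627, 0.003]
contact_force: [0.2, 0.3, -0.7]
grip_width: 0.05
```

>>> play_rows(
  deltas=[
    [50,[-50,0,0],[0,0,0]],
    [50,[-100,0,0],[0,0,0]],
    [50,[-150,0,0],[0,0,0]],
    [50,[-200,0,0],[0,0,0]],
    [50,[-200,0,0],[0,0,0]],
  ],
)

```text
clock: 13.68
tcp_pos: [0.696, -0.0058, 0.2255]
orientation: [-1.728, -2.623, 0.005]
contact_force: [-0.3, 0.2, -0.6]
grip_width: 0.0497
```

```bash
python3 - <<'E'
from h import *
im,d=r.grab_frame("top"); cv2.imwrite("pics/t5.png",cv2.resize(im[175:295,110:240],None,fx=5,fy=5,interpolation=2)[...,::-1])
for n,bx in (("top",(120,180,230,290)),("scene",(430,200,560,345))):
    if n=="scene": im,d=r.grab_frame(n)
    P=cloud(n,d)[bx[1]:bx[3],bx[0]:bx[2]].reshape(-1,3)
    q=P[(P[:,2]>.084)&(P[:,2]<.11)]
    if len(q)<20: print(n,"few",len(q)); continue
    m=cv2.minAreaRect((q[:,:2]*1000).astype(np.float32)); a=np.radians(23.5)
    e=np.array(m[0])-[601,351]; print(n,len(q),m,np.median(q,0),"in corner frame",e@[np.cos(a),np.sin(a)],e@[-np.sin(a),np.cos(a)])
E
python3 to.py
```

```text
top 251 ((546.8652954101562, 329.4400939941406), (25.135339736938477, 59.76708984375), 24.200031280517578) [0.54620854 0.32899728 0.09016872] in corner frame -58.24176866393107 1.8144340462737667
scene 384 ((549.2034301757812, 327.8635559082031), (24.662311553955078, 61.32358169555664), 23.814672470092773) [0.55267717 0.32602361 0.09209677] in corner frame -56.72620171573733 -0.5636751489017778
t 13.775 tcp [6.952e+02 6.000e-01 2.247e+02] yaw y 23.65 z [-0.0036  0.0012 -1.    ] F [ 0.5 -0.1  0.3] w 0.04990900542949784
```

View pics/t5.png

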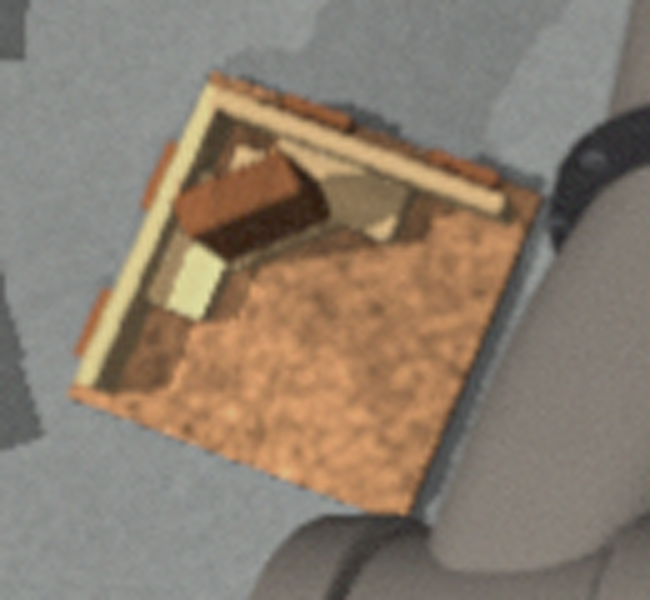

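The square is lying in the corner. Its grip top spans crop (175–325, 150–260), and both legs run along the sides.

```bash
python3 -c "from h import *; print(r.hand_in())"
```

```text
the job is handed in; nothing more can be done
None
```

The right-angled plywood square is in the jig corner, against both box sides, and the job is handed in. The 120° gauge and the coloured look-alikes were left alone.

- **Push:** I set the square flat on the jig board and pushed it along the corner's bisector for over a second. The measured wrist force works out to about 15 N on each box side. That split ignores friction under the square, and I could not read the two contacts separately. The highest wrist reading was about 35 N.
- **Final position:** After I let go and backed off, depth from the two cameras put the grip 57–58 mm back along the bisector (58 nominal). It was -0.6 to +1.8 mm across, turned 24° against the corner's 23.5°, with its top at 90–92 mm (92 nominal).
- **Release:** The gripper read no contact on release and moved well away from the jig. About 14 s of the 40 s had been used at the last reading.
- **What disagreed:**
  - My first colour measurement of the grip was about 6 mm off because it included a side face, so I used the depth data instead.
  - The tool landed about 8.5 mm off the grip's centre, sideways, when it took hold. I allowed for this when placing.
  - The tool tilted about 2° under the push, and most of that was taken out before letting go.

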